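# Lay a carton into the sealing cradle and press its seal home

### The job

Tip the standing white carton over onto the sealing cradle by pushing high on its green side, so that it lies with the green panel upward. Then slide it along the cradle between the blue rails until its top end meets the sprung orange pad squarely, and press it there with about 10 N (a kilo's push, never more than 18 N) for about a second to set the round seal. Leave the carton lying against the pad, let go, and do not disturb the other things on the bench.

Things in the scene. Friction and masses are not known exactly. Their poses are not given: they have to be found in the camera images.
- carton: White closed carton, 72 (own x) x 100 (own y) x 170 (own z) mm, 0.35 to 0.7 kg, standing on the bench just off the cradle's open end. Origin: centre of its underside; own z points to its top end, which bears a round orange seal. Its own -x side is the green panel (a green strip shows on that edge of the top), facing away from the cradle. Sliding it on the deck takes 1.5 to 6 N.
- carton_top (a point): Centre of the carton's top end (170 mm along its own z from its origin). This end must meet the pad.
- cradle: Fixed aluminium deck 350 x 150 mm, 12 mm thick, on the bench. Origin: at bench level on the lane's middle line; own x points along the lane from the open end (edge at x = -160 mm) to the pad end (edge at x = +190 mm). Two fixed blue rails, 40 mm tall above the deck, leave a lane 106 mm wide, straight from x = 70 mm to 175 mm, with mouths flared to about 130 mm wide at x = 40 mm; before that the deck is open.
- stop: Fixed steel block at the end of the lane (its place along the lane varies by 25 mm), 90 mm wide, 50 mm tall, with the sprung orange pad on a spindle before it. Origin: on the deck's top face, on the lane's middle line; own x along the lane, square to it.
- other_carton: Bystander: a second white carton of the same size, with a blue panel and no seal, standing near the far edge; origin at the centre of its underside. Leave it alone.
- tape_roll: Bystander: amber ring of tape 100 mm across, 48 mm tall, lying flat; origin centre of underside.
- label_roll: Bystander: white roll 96 mm across, 55 mm tall, lying flat; origin centre of underside.
- spray: Bystander: white bottle 64 mm across, 150 mm tall, blue cap, standing; origin centre of underside.
- scanner: Bystander: black and grey hand scanner lying down, 185 x 62 x 35 mm, length along own x; origin at mid-length, on the underside.
- marker: Bystander: white and blue marker lying down, about 125 x 15 x 15 mm, length along own x; origin near mid-length, on the underside.
- tape_gun: Bystander: red tape dispenser with a brown roll, 140 x 50 x 90 mm, length along own x; origin centre of underside.
- parts_tray: Bystander: small open blue tray 100 x 130 x 50 mm; origin centre of underside.
- pad_line (a point): Point fixed to the stop, 39 mm above its origin, level with the middle of the orange pad. The pad (88 mm wide, 46 mm tall) looks back along the lane; its spindle is set differently each time and not measured: the pad's face at rest lies anywhere from 18 to 48 mm before this point. The pad yields 1 mm per 8 N, at most 4 mm, and springs back; the spindle itself stays put.

How it is judged:
On the way, in this order (a step that is already met when the one before it is completed fails the run):
1. the carton has been tipped onto the cradle's deck and lies there, green panel up (angle between carton's own x axis and vertical above 3.04 rad and height (world z) of carton_top between 0.042 and 0.056 m), for 0.2 s.
2. its top end is pressed on the orange pad with 5 to 18 N for half a second (contact force between carton and stop between 5 and 18 N and angle between carton's own x axis and vertical above 3.04 rad), for 0.5 s.
At the end, for the whole second after the job is handed in: The carton lies flat on the deck between the rails, green panel up (within 4.5 degrees), its top end at the pad (15 to 52 mm before the stop's origin, as the pad is set), centred on the stop within 7 mm, square to the lane within 4 degrees, at rest (angle between carton's own x axis and vertical above 3.06 rad and x of carton_top in the frame of stop between -0.052 and -0.015 m and y of carton_top in the frame of stop between -0.007 and 0.007 m and angle between the z axis of carton and the x axis of cradle, either way round below 0.07 rad and height (world z) of carton_top between 0.042 and 0.056 m and linear speed of carton below 0.01 m/s and angular speed of carton below 0.1 rad/s); the robot touches nothing.
It fails at once if the pad pressed with more than 20 N (contact force between carton and stop above 20 N).
It fails at once if the carton pushed or squeezed with more than 30 N (it dents) (contact force between any of the fingers, the arm and carton above 30 N).
It fails at once if another thing on the bench shifted by more than 30 mm (distance of any of other_carton, tape_roll, label_roll, spray, scanner, marker, tape_gun, parts_tray from where it was at the start of the episode above 0.03 m).
It also fails if it takes over 72 s, if anything falls off the work surface, if the arm or the gripper's body presses on something with over 40 N, if the wrist force passes 120 N, or if a joint passes its speed limit or range.

### The arm

A 6-joint arm with a two-finger parallel gripper is mounted at the origin on the work surface. World frame = base frame: x ahead of the robot, y to its left, z up, the work surface at z = 0. Lengths are in m, angles in rad, forces in N, time in s.
With the tool pointing down it reaches from about 0.25 to 0.775 m from the base axis. Payload 4 kg.
Tool frame: the origin (TCP) lies at the very end of the fingers, on their centre line; the grasp point (between the pads) lies 19 mm behind it; z points along the fingers, y is the direction in which the jaws open and shut (so a half turn about z gives the same grasp; the last joint's range is limited). The gripper opens to 94 mm and grips with 3 to 60 N. Pads are 16 mm wide; open, the fingers measure 119 mm over their backs; the gripper's body (75 mm by 177 mm) begins 78 mm behind the grasp point.
Start: joints at [-1.282, 0.087, 1.371, -0, 1.684, -0.103], TCP at [0.21, -0.508, 0.206] pointing down, gripper open.
Joint ranges: [-3.1, 3.1], [-0.76, 2.03], [0.27, 2.55], [-1.08, 4.22], [0.17, 2.65], [-2.57, 2.57]. Speed limits (rad/s): [2.79, 2.79, 3.14, 3.14, 3.14, 3.14].

### API

Orientations are given as [roll, pitch, yaw] about the fixed x, y, z axes, in that order (R = Rz(yaw) Ry(pitch) Rx(roll)).
In Python, from bench import robot, cams, models gives the robot as it stands.
- The arm moves only by the tool step_arm, never from a script. Its argument "series" is a list of rows, each a list of 5 numbers: the gripper command: -1 is shut, 1 is fully open, values between are in proportion, then the shift along the tool's x, y, z in mm, then the turn about the tool's z in degrees. A call has 1 to 20 rows; each row is the pose to reach, as a shift and turn from the pose commanded when the call began, along the tool's axes at that moment; what a row does not reach only later rows make up. A row lasts 1/8 s, in which the tool goes at most 62.5 mm and 10.7 degrees, less where a joint would pass 70% of its speed; a pose out of reach is approached as far as the arm can. A call with a gripper value outside its range is refused whole. The fingers move at their own pace and stop on an object; the grip force is fixed at half the most. Time passes only in rows, so rows that repeat a pose let the fingers close. It gives the time, the measured TCP pose, the force and the opening at its end, in the units of the state.
- robot.get_obs(): the state, without advancing time (a new reading comes with each control period).
- cams.snapshot(name): name is "scene" or "side" or "wrist"; returns a dict with "pixels" (384x512x3 uint8, red, green, blue), "fov_y" (degrees; the focal length in pixels is half the picture's height over the tangent of half this angle, whatever the lens; pixels are square), "cx", "cy" (the principal point, pixels), "R" (3x3) and "t" (3): a world point X has camera coordinates R X + t. Camera axes: x right, y down, z forward; pixel columns grow to the right and rows downward; lengths in m; the calibration is good to about 2 mm. A picture is of the moment at which its call begins. There is no depth.
- robot.close_job(): hands the job in, once; it reports no verdict.
Trained networks look in a picture, given as the dict that the camera call returned (one of the last four; its "shot" number tells which), for a name from the list of things; names that differ only in an ending like _2 or _b are one class to them, and where a whole thing is asked for, a point or a joint stands for the part that bears it (a point fixed in the world has none). Each returns a list of dicts, best first, with "p" (0 to 1); they miss things now and then, are a little off and sometimes report something else, mostly with a low value. They report only what shows in the picture. A call takes as long as a camera call.
- models.find_in(picture, label): "position" ([x, y, z] in m, in world coordinates, good to about 4 mm: the middle of the surface that is visible of it).
- models.pinpoint(picture, label): "position" ([x, y, z] in m, in world coordinates, good to about 4 mm: a listed point, or the origin of a listed thing).
The state is a dict: "time": time; "joint_positions": joint angles; "qvel": joint speeds; "joint_torque": joint torques, N m; "tool_pos": TCP position; "ee_rot": TCP orientation; "wrist_force": force on the tool from outside, world axes, zero at the start; "wrist_torque": the same for the moment, N m; "width": finger opening in m.
Only numpy, scipy, OpenCV 4.12 (cv2) and the standard library are available. Lean on these libraries where they do the work, as an engineer would, in place of code of your own. Each camera call takes 0.05 s, during which the arm holds its last target. There are 200 camera calls.

## Working session

There is one attempt and no reset: what is moved stays moved. The work goes in short steps, Python scripts to look and compute and a tool call to move; the robot and the scene stay as the last step left them, time stands still between calls to the robot, and variables do not carry over. Pictures are saved under pics/ and viewed, about 8 in all and at most 12, crops included, and the job is handed in when it is done.

Besides the shell and the picture viewer there is one more tool, called after "Request:" by a JSON object that holds its "name" and its "arguments". step_arm: Moves the arm, as the interface text tells. Its arguments: {"type":"object","properties":{"series":{"type":"array","items":{"type":"array","items":{"type":"number"}}}},"required":["series"]}

```bash
mkdir -p pics; python3 - <<'E'
from bench import robot,cams,models
import cv2,numpy as np
o=robot.get_obs();print(o['time'],o['tool_pos'],o['ee_rot'],o['width'],o['wrist_force'])
for n in ['scene','side']:
    s=cams.snapshot(n);cv2.imwrite(f'pics/{n}0.png',s['pixels'][:,:,::-1])
    print(n,s['fov_y'],s['cx'],s['cy'],np.round(s['R'],3).tolist(),np.round(s['t'],3))
    for l in ['carton','carton_top','cradle','stop','pad_line','other_carton']:
        for d in models.pinpoint(s,l)[:2]: print(l,np.round(d['position'],3),round(d['p'],2))
print(robot.get_obs()['time'])
E
```

```text
0.0 [ 0.20984788 -0.50778957  0.20432456] [-3.13942006e+00 -2.24431036e-04  3.91800879e-01] 0.0938176022913338 [-1.41123266 -0.46225907 -0.71703467]
scene 54.94015763393337 253.3474331012031 189.00763731255051 [[0.88, 0.476, -0.005], [0.4, -0.746, -0.532], [-0.257, 0.466, -0.847]] [-0.498 -0.15   1.491]
carton [0.726 0.307 0.001] 0.67
carton [ 0.519 -0.122 -0.002] 0.59
carton_top [ 0.519 -0.124  0.171] 0.97
cradle [0.523 0.095 0.   ] 0.66
cradle [0.57  0.453 0.001] 0.32
stop [0.524 0.247 0.015] 0.81
pad_line [0.52  0.248 0.051] 0.57
other_carton [0.726 0.308 0.002] 0.69
side 42.351714889664436 254.94884974357524 189.20022624671168 [[0.998, -0.064, -0.006], [-0.047, -0.66, -0.749], [0.044, 0.748, -0.662]] [-0.585  0.135  1.363]
carton [ 0.518 -0.123 -0.003] 0.96
carton [0.566 0.453 0.002] 0.28
carton_top [ 0.516 -0.124  0.17 ] 0.86
cradle [ 0.52   0.098 -0.003] 0.86
stop [0.525 0.25  0.014] 0.68
stop [ 0.518  0.094 -0.002] 0.6
pad_line [0.527 0.251 0.054] 0.73
other_carton [ 0.729  0.309 -0.006] 0.73
0.7
```

View pics/scene0.png

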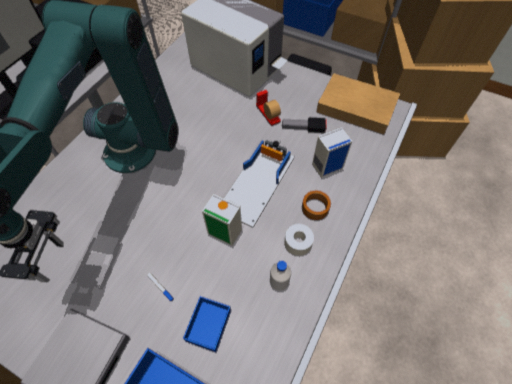

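View pics/side0.png

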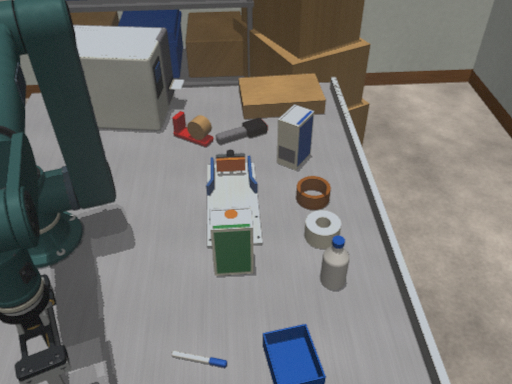

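The side view shows the carton at about (232,245), green side toward the camera. The deck runs up to the orange pad at (231,165), and the lane is roughly along world +y. Next I'll measure the yaw of the green panel and of the deck and rails.

```bash
cat > h.py <<'E'
import numpy as np,cv2
def ray(s,u,v,z):
    f=s['pixels'].shape[0]/2/np.tan(np.radians(s['fov_y']/2));R=np.array(s['R']);t=np.array(s['t'])
    c=-R.T@t;d=R.T@np.array([(u-s['cx'])/f,(v-s['cy'])/f,1]);return c+d*(z-c[2])/d[2]
def proj(s,X):
    f=s['pixels'].shape[0]/2/np.tan(np.radians(s['fov_y']/2));p=np.array(s['R'])@np.array(X)+s['t'];return [s['cx']+f*p[0]/p[2],s['cy']+f*p[1]/p[2]]
E
python3 - <<'E'
from bench import robot,cams,models
from h import *
s=cams.snapshot('side');im=s['pixels']
hsv=cv2.cvtColor(im,cv2.COLOR_RGB2HSV)
g=cv2.inRange(hsv,(45,80,30),(85,255,255));g[:205]=0;g[290:]=0;g[:,:190]=0;g[:,270:]=0
n,l,st,c=cv2.connectedComponentsWithStats(g);print(st[1:].tolist())
k=1+np.argmax(st[1:,4]);ct=max(cv2.findContours((l==k).astype('uint8'),0,2)[0],key=cv2.contourArea)
q=cv2.approxPolyDP(ct,5,True)[:,0];print('green',q.tolist())
for z in (.0,.15,.165):
    print(z,[np.round(ray(s,u,v,z)[:2],4).tolist() for u,v in q])
P={'stop':[],'cradle':[],'carton':[],'carton_top':[]}
for n in ['side','scene']:
    w=s if n=='side' else cams.snapshot(n)
    for k in P:
        d=models.pinpoint(w,k)
        d=[e for e in d if abs(e['position'][0]-.52)<.03]
        if d: print(n,k,np.round(d[0]['position'],4))
cv2.imwrite('pics/c.png',cv2.resize(im[135:295,170:300],None,fx=4.6,fy=3.7,interpolation=2)[:,:,::-1]) if 0 else cv2.imwrite('pics/c.png',cv2.resize(im[140:288,170:300],None,fx=4,fy=4,interpolation=2)[:,:,::-1])
E
```

```text
[[213, 224, 37, 4, 92], [215, 231, 35, 42, 1337]]
green [[249, 231], [215, 233], [218, 272], [249, 270]]
0.0 [[0.5687, -0.0113], [0.4742, -0.0124], [0.4813, -0.1506], [0.561, -0.1495]]
0.15 [[0.5628, -0.1547], [0.4825, -0.1556], [0.4885, -0.2731], [0.5563, -0.2722]]
0.165 [[0.5622, -0.1691], [0.4833, -0.17], [0.4893, -0.2854], [0.5558, -0.2845]]
side stop [0.5247 0.2494 0.0124]
side cradle [ 0.5223  0.0956 -0.0041]
side carton [ 0.5169 -0.1195 -0.0023]
side carton_top [ 0.517  -0.126   0.1688]
scene stop [0.5216 0.2475 0.016 ]
scene cradle [0.5216 0.0932 0.0031]
scene carton [ 5.208e-01 -1.271e-01 -3.000e-04]
scene carton_top [ 0.5181 -0.1247  0.1701]
```

View pics/c.png

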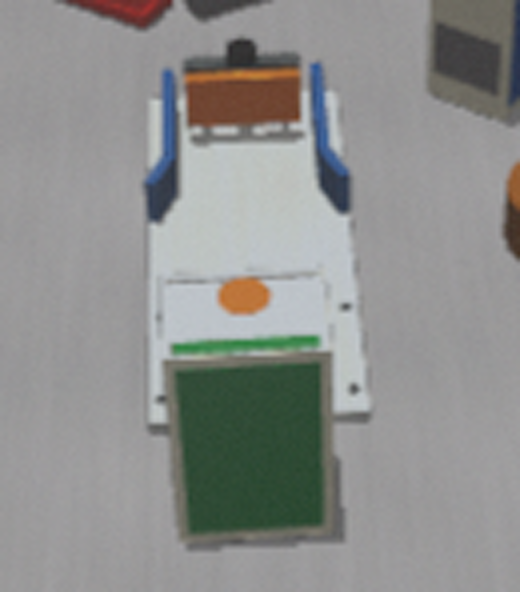

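The crop shows the deck's front edge from (148,430) to (370,416) and its far edge near y≈95. The carton's front top edge runs from (165,362) to (330,352). I'll back-project these.

```bash
python3 - <<'E'
from bench import robot,cams
from h import *
s=cams.snapshot('side')
P=lambda a,b,z:ray(s,170+a/4,140+b/4,z)
def show(n,a,b,z):
    A,B=P(*a,z),P(*b,z);d=B-A;print(n,np.round(A[:2],3),np.round(B[:2],3),'len',round(np.linalg.norm(d),3),'deg',round(np.degrees(np.arctan2(d[1],d[0])),1))
show('deck front',(148,426),(370,413),.012)
show('deck L',(148,426),(148,99),.012)
show('deck R',(370,413),(338,92),.012)
show('top front',(165,362),(330,352),.17)
show('top back',(165,280),(327,274),.17)
show('pad top',(185,82),(300,68),.074)
show('pad bot',(187,127),(300,121),.028)
show('bottom',(185,546),(332,540),0)
E
```

```text
deck front [ 0.453 -0.072] [ 0.602 -0.071] len 0.148 deg 0.5
deck L [ 0.453 -0.072] [0.45  0.278] len 0.35 deg 90.5
deck R [ 0.602 -0.071] [0.602 0.276] len 0.346 deg 89.9
top front [ 0.475 -0.166] [ 0.571 -0.165] len 0.096 deg 0.8
top back [ 0.475 -0.098] [ 0.573 -0.099] len 0.098 deg -0.9
pad top [0.483 0.218] [0.571 0.229] len 0.088 deg 7.2
pad bot [0.482 0.221] [0.57  0.222] len 0.087 deg 0.7
bottom [ 0.477 -0.165] [ 0.57  -0.166] len 0.094 deg -1.0
```

Request:
{"name": "step_arm", "arguments": {"series": [[0, 56, -19, 0, -10], [0, 112, -38, 0, -20], [0, 168, -57, 0, -30], [0, 224, -76, 0, -40], [0, 280, -95, 0, -50], [0, 336, -114, 20, -60], [0, 394, -133, 40, -67.5], [0, 394, -133, 56, -67.5], [0, 394, -133, 56, -67.5], [0, 394, -133, 56, -67.5]]}}

```text
time: 2.5
tool_pos: [0.5228, -0.2364, 0.1503]
ee_rot: [3.141, 0.001, 1.567]
wrist_force: [-0.4, 0.5, 0.1]
width: 0.0465
```

Request:
{"name": "step_arm", "arguments": {"series": [[0, 25, 0, 4, 0], [0, 48, 0, 4, 0], [0, 54, 0, 4, 0], [0, 60, 0, 4, 0], [0, 66, 0, 4, 0], [0, 72, 0, 4, 0], [0, 78, 0, 4, 0], [0, 84, 0, 4, 0], [0, 90, 0, 4, 0]]}}

```text
time: 3.62
tool_pos: [0.5234, -0.1445, 0.1455]
ee_rot: [-3.142, -0.0, 1.57]
wrist_force: [-0.5, -1.6, 2.0]
width: 0.0466
```

```bash
python3 - <<'E'
from bench import cams,robot
import cv2
s=cams.snapshot('side');cv2.imwrite('pics/t1.png',cv2.resize(s['pixels'][100:300,130:330],None,fx=2.5,fy=2.5)[:,:,::-1])
o=robot.get_obs();print(o['tool_pos'],o['wrist_force'],o['wrist_torque'])
E
```

```text
[ 0.52341099 -0.14355187  0.14534143] [ 0.12053237  0.25489247 -0.12796347] [-0.10274887 -0.07848302 -0.00791022]
```

View pics/t1.png

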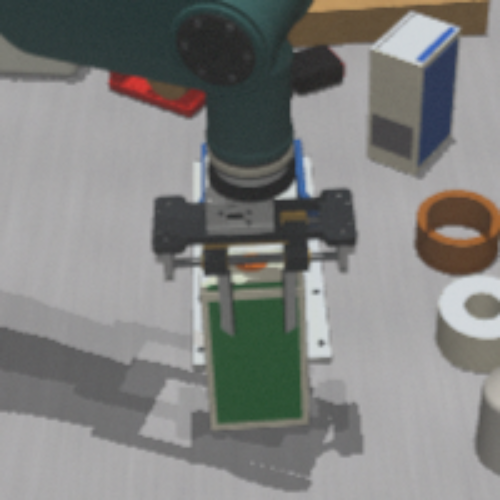

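The carton looks to be leaning: its green bottom edge has risen from about row 276 to 271. I'll keep pushing.

Request:
{"name": "step_arm", "arguments": {"series": [[0, 6, 0, 0, 0], [0, 12, 0, 0, 0], [0, 18, 0, 0, 0], [0, 24, 0, 0, 0], [0, 30, 0, 0, 0], [0, 35, 0, 0, 0], [0, 40, 0, 0, 0], [0, 40, 0, 0, 0], [0, 40, 0, 0, 0]]}}

```text
time: 4.8
tool_pos: [0.5235, -0.105, 0.1455]
ee_rot: [3.142, 0.0, 1.57]
wrist_force: [-0.0, 1.0, 0.3]
width: 0.047
```

```bash
python3 - <<'E'
from bench import cams,robot,models
import cv2,numpy as np
s=cams.snapshot('side');cv2.imwrite('pics/t2.png',cv2.resize(s['pixels'][100:300,130:330],None,fx=2.5,fy=2.5)[:,:,::-1])
o=robot.get_obs();print(o['tool_pos'],o['wrist_force'],o['wrist_torque'])
for k in ['carton','carton_top']:
  for w in (s,cams.snapshot('scene')):
    print(k,[(np.round(d['position'],3).tolist(),round(d['p'],2)) for d in models.pinpoint(w,k)[:2]])
E
```

```text
[ 0.52350503 -0.1051093   0.14546193] [ 0.28364874 -0.0867238  -0.03843231] [-0.1048461  -0.15893274  0.00068834]
carton [([0.513, -0.081, 0.046], 0.61)]
carton [([0.522, -0.084, 0.046], 0.85)]
carton_top [([0.511, 0.086, 0.047], 0.97)]
carton_top [([0.514, 0.087, 0.048], 0.95)]
```

View pics/t2.png

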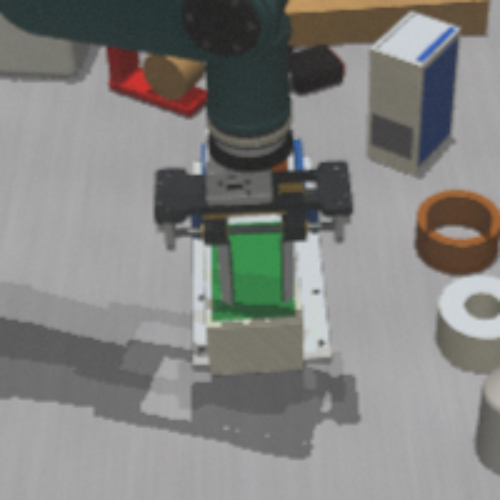

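The carton lies flat with the green side up, top at (0.513, 0.086, 0.047). I'll retract and drop behind the bottom end, then measure its lateral offset and yaw.

Request:
{"name": "step_arm", "arguments": {"series": [[0.25, -40, 0, 0, 0], [0.25, -50, 0, 30, 0], [0.25, -50, 0, 70, 0], [0.25, -50, 0, 110, 0], [0.25, -50, 0, 110, 0], [0.25, -50, 0, 110, 0]]}}

```text
time: 5.9
tool_pos: [0.5245, -0.1554, 0.0371]
ee_rot: [3.139, 0.001, 1.57]
wrist_force: [0.7, -0.3, 0.3]
width: 0.0588
```

```bash
python3 - <<'E'
from bench import cams,robot,models
from h import *
s=cams.snapshot('side');cv2.imwrite('pics/t3.png',cv2.resize(s['pixels'][140:290,170:300],None,fx=4,fy=4,interpolation=2)[:,:,::-1])
o=robot.get_obs();print(o['tool_pos'],o['wrist_force'],o['width'])
for k in ['carton','carton_top','stop','pad_line']:
  for w in (s,cams.snapshot('scene')):
    print(k,[(np.round(d['position'],4).tolist(),round(d['p'],2)) for d in models.pinpoint(w,k)[:1]])
E
```

```text
[ 0.52501511 -0.15557262  0.03779806] [ 1.18621497 -0.5070624   0.40210182] 0.05829947148241601
carton []
carton [([0.5224, -0.0822, 0.0475], 0.64)]
carton_top [([0.7614, 0.1114, 0.0001], 0.31)]
carton_top [([0.5159, 0.083, 0.0469], 0.96)]
stop []
stop [([0.5223, 0.247, 0.0135], 0.92)]Traceback (most recent call last):
  File "<stdin>", line 7, in <module>
ValueError: only the last four pictures can be asked about
```

View pics/t3.png

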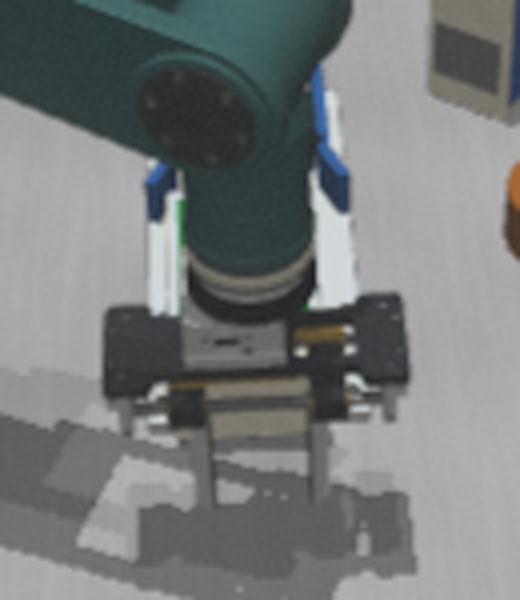

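Request:
{"name": "step_arm", "arguments": {"series": [[0.25, 30, 0, 3, 0], [0.25, 50, 0, 3, 0], [0.25, 56, 0, 3, 0], [0.25, 62, 0, 3, 0], [0.25, 68, 0, 3, 0], [0.25, 74, 0, 3, 0], [0.25, 80, 0, 3, 0], [0.25, 86, 0, 3, 0], [0.25, 92, 0, 3, 0], [0.25, 98, 0, 3, 0], [0.25, 104, 0, 3, 0], [0.25, 110, 0, 3, 0]]}}

```text
time: 7.95
tool_pos: [0.5237, -0.0447, 0.0326]
ee_rot: [3.141, 0.0, 1.57]
wrist_force: [-0.6, -4.5, 0.5]
width: 0.059
```

```bash
python3 - <<'E'
from bench import cams,robot,models
from h import *
s=cams.snapshot('scene');cv2.imwrite('pics/t4.png',cv2.resize(s['pixels'][120:250,190:330],None,fx=4,fy=4,interpolation=2)[:,:,::-1])
o=robot.get_obs();print(o['tool_pos'],o['wrist_force'],o['width'])
for k in ['carton','carton_top','stop']:
    print(k,[(np.round(d['position'],4).tolist(),round(d['p'],2)) for d in models.pinpoint(s,k)[:1]])
E
```

```text
[ 0.52364942 -0.04381641  0.03260235] [-0.70458192 -1.60063579  0.70974035] 0.058979911351597844
carton [([0.5235, -0.0381, 0.0463], 0.89)]
carton_top [([0.5197, 0.1354, 0.0487], 0.78)]
stop [([0.5192, 0.2466, 0.0151], 0.92)]
```

View pics/t4.png

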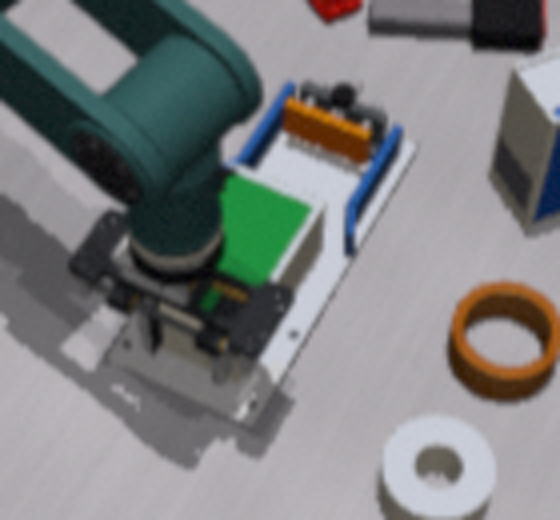

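The carton is entering the mouth, square and about centred, with the pad clear ahead. I'll carry on at the same pace.

Request:
{"name": "step_arm", "arguments": {"series": [[0.25, 6, 0, 0, 0], [0.25, 12, 0, 0, 0], [0.25, 18, 0, 0, 0], [0.25, 24, 0, 0, 0], [0.25, 30, 0, 0, 0], [0.25, 35, 0, 0, 0], [0.25, 40, 0, 0, 0]]}}

```text
time: 9.02
tool_pos: [0.5241, -0.0049, 0.0328]
ee_rot: [3.14, 0.001, 1.57]
wrist_force: [2.0, -4.1, 0.7]
width: 0.0588
```

Request:
{"name": "step_arm", "arguments": {"series": [[0.25, 5, 0, 0, 0], [0.25, 10, 0, 0, 0], [0.25, 15, 0, 0, 0], [0.25, 20, 0, 0, 0], [0.25, 25, 0, 0, 0]]}}

```text
time: 9.65
tool_pos: [0.5241, 0.02, 0.0328]
ee_rot: [3.14, 0.001, 1.57]
wrist_force: [1.7, -4.4, 0.8]
width: 0.0589
```

```bash
python3 - <<'E'
from bench import cams,robot,models
from h import *
s=cams.snapshot('scene');cv2.imwrite('pics/t5.png',cv2.resize(s['pixels'][120:250,190:330],None,fx=4,fy=4,interpolation=2)[:,:,::-1])
o=robot.get_obs();print(o['tool_pos'],o['wrist_force'],o['width'])
for k in ['carton','carton_top','stop']:
    print(k,[(np.round(d['position'],4).tolist(),round(d['p'],2)) for d in models.pinpoint(s,k)[:1]])
E
```

```text
[0.52399702 0.0208158  0.03281945] [ 2.19932438 -2.95230189  0.92897655] 0.05872082500349107
carton [([0.522, 0.0313, 0.0462], 0.88)]
carton_top [([0.5182, 0.2001, 0.0476], 0.95)]
stop [([0.5216, 0.2493, 0.0128], 0.8)]
```

View pics/t5.png

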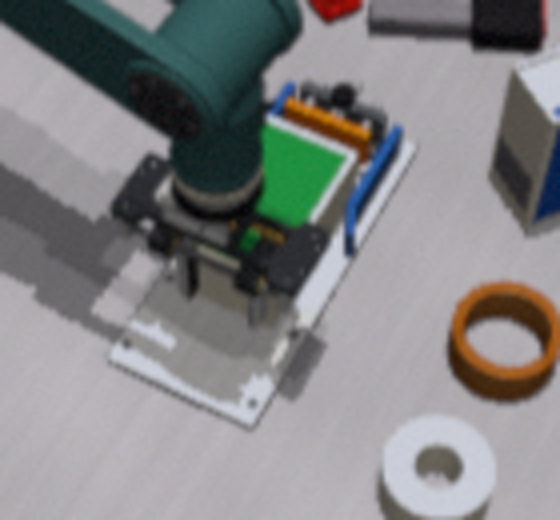

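Top end is now about 15–20 mm short of the pad, inside the rails, and pushing takes about 4.4 N. From here I go slowly.

Request:
{"name": "step_arm", "arguments": {"series": [[0.25, 2, 0, 0, 0], [0.25, 4, 0, 0, 0], [0.25, 6, 0, 0, 0], [0.25, 8, 0, 0, 0], [0.25, 9, 0, 0, 0], [0.25, 10, 0, 0, 0]]}}

```text
time: 10.6
tool_pos: [0.5236, 0.0301, 0.0324]
ee_rot: [-3.142, 0.0, 1.57]
wrist_force: [2.1, -4.5, -0.1]
width: 0.0586
```

Request:
{"name": "step_arm", "arguments": {"series": [[0.25, 0.5, 0, 0, 0], [0.25, 1, 0, 0, 0], [0.25, 1.5, 0, 0, 0], [0.25, 2, 0, 0, 0]]}}

```text
time: 11.1
tool_pos: [0.5236, 0.0321, 0.0324]
ee_rot: [-3.141, 0.0, 1.57]
wrist_force: [2.4, -4.8, 0.7]
width: 0.059
```

```bash
python3 - <<'E'
from bench import cams,robot,models
from h import *
s=cams.snapshot('scene');cv2.imwrite('pics/t6.png',cv2.resize(s['pixels'][130:180,235:305],None,fx=10,fy=10,interpolation=2)[:,:,::-1])
o=robot.get_obs();print(o['tool_pos'],o['wrist_force'],o['width'])
E
```

```text
[0.52355829 0.03211301 0.03238814] [ 3.0617692  -4.0752235  -0.47744576] 0.05913368193648289
```

View pics/t6.png

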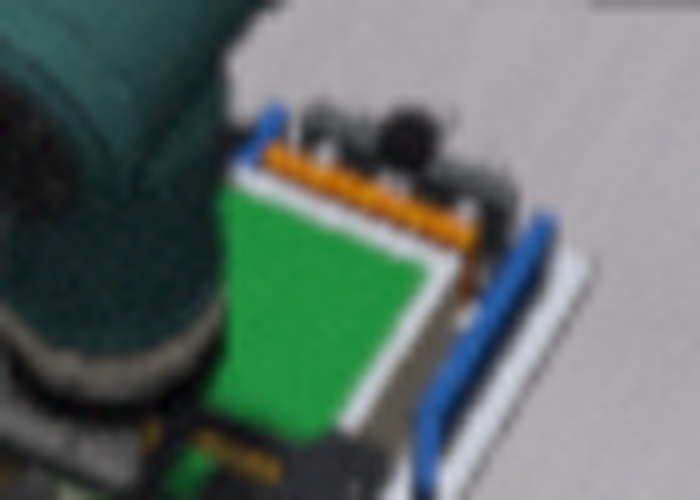

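Only a few mm of gap remain in the picture between the carton edge and the pad. I'll use 1.5 mm calls so the pad force can't exceed about 12 N between readings.

Request:
{"name": "step_arm", "arguments": {"series": [[0.25, 0.5, 0, 0, 0], [0.25, 1, 0, 0, 0], [0.25, 1.5, 0, 0, 0]]}}

```text
time: 11.52
tool_pos: [0.5236, 0.0336, 0.0324]
ee_rot: [-3.141, 0.0, 1.57]
wrist_force: [2.4, -4.3, -0.4]
width: 0.0585
```

Request:
{"name": "step_arm", "arguments": {"series": [[0.25, 0.5, 0, 0, 0], [0.25, 1, 0, 0, 0], [0.25, 1, 0, 0, 0]]}}

```text
time: 11.9
tool_pos: [0.5236, 0.0347, 0.0324]
ee_rot: [-3.142, -0.0, 1.57]
wrist_force: [1.0, -3.9, -1.1]
width: 0.0587
```

Request:
{"name": "step_arm", "arguments": {"series": [[0.25, 0.5, 0, 0, 0], [0.25, 1, 0, 0, 0], [0.25, 1, 0, 0, 0]]}}

```text
time: 12.28
tool_pos: [0.5236, 0.0356, 0.0324]
ee_rot: [-3.141, -0.0, 1.57]
wrist_force: [2.0, -4.5, -0.3]
width: 0.0591
```

Request:
{"name": "step_arm", "arguments": {"series": [[0.25, 0.5, 0, 0, 0], [0.25, 1, 0, 0, 0], [0.25, 1, 0, 0, 0]]}}

```text
time: 12.65
tool_pos: [0.5236, 0.0366, 0.0324]
ee_rot: [-3.142, -0.0, 1.57]
wrist_force: [2.2, -3.9, -1.1]
width: 0.0587
```

Request:
{"name": "step_arm", "arguments": {"series": [[0.25, 0.5, 0, 0, 0], [0.25, 1, 0, 0, 0], [0.25, 1, 0, 0, 0]]}}

```text
time: 13.02
tool_pos: [0.5236, 0.0376, 0.0324]
ee_rot: [-3.142, -0.0, 1.57]
wrist_force: [1.8, -2.9, -1.7]
width: 0.059
```

Request:
{"name": "step_arm", "arguments": {"series": [[0.25, 0.5, 0, 0, 0], [0.25, 1, 0, 0, 0], [0.25, 1, 0, 0, 0]]}}

```text
time: 13.4
tool_pos: [0.5236, 0.0386, 0.0324]
ee_rot: [-3.142, -0.0, 1.57]
wrist_force: [1.9, -3.4, -1.5]
width: 0.0588
```

Request:
{"name": "step_arm", "arguments": {"series": [[0.25, 0.5, 0, 0, 0], [0.25, 1, 0, 0, 0], [0.25, 1, 0, 0, 0]]}}

```text
time: 13.78
tool_pos: [0.5236, 0.0396, 0.0325]
ee_rot: [-3.142, -0.0, 1.57]
wrist_force: [2.9, -3.9, -0.8]
width: 0.059
```

Request:
{"name": "step_arm", "arguments": {"series": [[0.25, 0.5, 0, 0, 0], [0.25, 1, 0, 0, 0], [0.25, 1, 0, 0, 0]]}}

```text
time: 14.15
tool_pos: [0.5236, 0.0406, 0.0325]
ee_rot: [-3.141, -0.0, 1.57]
wrist_force: [2.3, -3.1, -0.5]
width: 0.0583
```

Request:
{"name": "step_arm", "arguments": {"series": [[0.25, 0.5, 0, 0, 0], [0.25, 1, 0, 0, 0], [0.25, 1, 0, 0, 0]]}}

```text
time: 14.52
tool_pos: [0.5236, 0.0416, 0.0325]
ee_rot: [3.142, -0.0, 1.57]
wrist_force: [1.3, -2.9, -1.6]
width: 0.0586
```

Request:
{"name": "step_arm", "arguments": {"series": [[0.25, 0.5, 0, 0, 0], [0.25, 1, 0, 0, 0], [0.25, 1, 0, 0, 0]]}}

```text
time: 14.9
tool_pos: [0.5237, 0.0426, 0.0325]
ee_rot: [3.141, 0.0, 1.57]
wrist_force: [2.8, -3.0, -1.2]
width: 0.0584
```

Request:
{"name": "step_arm", "arguments": {"series": [[0.25, 0.5, 0, 0, 0], [0.25, 1, 0, 0, 0], [0.25, 1, 0, 0, 0]]}}

```text
time: 15.28
tool_pos: [0.5237, 0.0436, 0.0325]
ee_rot: [3.141, 0.0, 1.57]
wrist_force: [2.4, -3.2, -1.7]
width: 0.059
```

Request:
{"name": "step_arm", "arguments": {"series": [[0.25, 0.5, 0, 0, 0], [0.25, 1, 0, 0, 0], [0.25, 1.5, 0, 0, 0]]}}

```text
time: 15.65
tool_pos: [0.5237, 0.0441, 0.0325]
ee_rot: [3.142, 0.002, 1.57]
wrist_force: [2.7, -5.9, -1.0]
width: 0.059
```

```bash
python3 - <<'E'
from bench import cams,robot,models
from h import *
s=cams.snapshot('scene');cv2.imwrite('pics/t7.png',cv2.resize(s['pixels'][130:180,235:305],None,fx=10,fy=10,interpolation=2)[:,:,::-1])
o=robot.get_obs();print(o['tool_pos'],o['wrist_force'],o['width'])
for k in ['carton','carton_top','stop']:
    print(k,[(np.round(d['position'],4).tolist(),round(d['p'],2)) for d in models.pinpoint(s,k)[:1]])
E
```

```text
[0.52367888 0.04413646 0.03252928] [ 2.48846208 -5.90347948 -0.99287675] 0.05898915614423783
carton [([0.5227, 0.053, 0.0473], 0.59)]
carton_top [([0.5196, 0.2249, 0.0509], 0.72)]
stop [([0.5198, 0.2484, 0.0143], 0.75)]
```

View pics/t7.png

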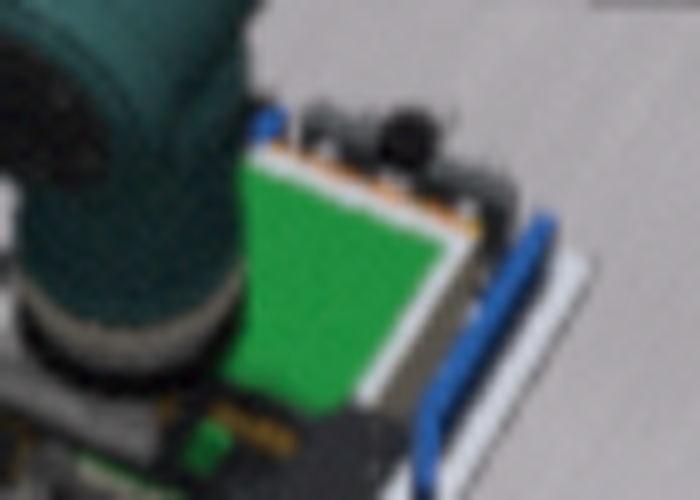

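The carton has met the pad: the orange is now only a sliver along the edge, the force is up to 5.9 N and the TCP lags its command. I'll raise the force to about 13.5 N total, which is about 10 N on the pad after roughly 3.5 N of friction.

Request:
{"name": "step_arm", "arguments": {"series": [[0.25, 0.5, 0, 0, 0], [0.25, 0.5, 0, 0, 0]]}}

```text
time: 16.1
tool_pos: [0.5237, 0.0443, 0.0326]
ee_rot: [3.141, 0.003, 1.57]
wrist_force: [1.8, -6.6, -1.2]
width: 0.0587
```

Request:
{"name": "step_arm", "arguments": {"series": [[0.25, 1, 0, 0, 0], [0.25, 1, 0, 0, 0]]}}

```text
time: 16.35
tool_pos: [0.5238, 0.0446, 0.0326]
ee_rot: [3.141, 0.004, 1.57]
wrist_force: [2.4, -8.8, -1.7]
width: 0.0588
```

Request:
{"name": "step_arm", "arguments": {"series": [[0.25, 1, 0, 0, 0], [0.25, 2, 0, 0, 0], [0.25, 2, 0, 0, 0]]}}

```text
time: 16.73
tool_pos: [0.5239, 0.0451, 0.0327]
ee_rot: [3.141, 0.007, 1.57]
wrist_force: [1.7, -12.2, -0.7]
width: 0.0587
```

Total is 12.2 N, so about 8.5 N on the pad. I'll add a touch more and hold for over a second.

Request:
{"name": "step_arm", "arguments": {"series": [[0.25, 0.6, 0, 0, 0], [0.25, 0.6, 0, 0, 0], [0.25, 0.6, 0, 0, 0], [0.25, 0.6, 0, 0, 0], [0.25, 0.6, 0, 0, 0], [0.25, 0.6, 0, 0, 0], [0.25, 0.6, 0, 0, 0], [0.25, 0.6, 0, 0, 0], [0.25, 0.6, 0, 0, 0], [0.25, 0.6, 0, 0, 0]]}}

```text
time: 17.98
tool_pos: [0.5239, 0.0452, 0.0328]
ee_rot: [3.141, 0.008, 1.57]
wrist_force: [2.3, -13.3, -0.5]
width: 0.0588
```

Held at 13.3 N total. Now I back off slowly, retreat clear and look.

Request:
{"name": "step_arm", "arguments": {"series": [[0.25, -1, 0, 0, 0], [0.25, -2, 0, 0, 0], [0.25, -3, 0, 0, 0], [0.25, -4, 0, 0, 0], [0.25, -5, 0, 0, 0], [0.25, -7, 0, 0, 0], [0.25, -20, 0, 0, 0], [0.25, -50, 0, 0, 0], [0.25, -100, 0, 0, 0], [0.25, -140, 0, -20, 0], [0.25, -190, 0, -70, 0], [0.25, -240, 0, -120, 0], [0.25, -240, 0, -120, 0], [0.25, -240, 0, -120, 0]]}}

```text
time: 19.73
tool_pos: [0.5233, -0.1911, 0.1525]
ee_rot: [3.141, -0.001, 1.569]
wrist_force: [0.4, -0.2, -0.3]
width: 0.0588
```

```bash
python3 - <<'E'
from bench import cams,robot,models
from h import *
s=cams.snapshot('scene');cv2.imwrite('pics/t8.png',cv2.resize(s['pixels'][125:215,210:310],None,fx=6,fy=6,interpolation=2)[:,:,::-1])
o=robot.get_obs();print(o['time'],o['tool_pos'],o['wrist_force'])
for n in (0,1):
  w=s if n==0 else cams.snapshot('side')
  for k in ['carton','carton_top','stop','cradle']:
    print(k,[(np.round(d['position'],4).tolist(),round(d['p'],2)) for d in models.pinpoint(w,k)[:1]])
E
```

```text
19.775 [ 0.52268423 -0.18988162  0.15099118] [ 0.65972643 -0.35485697 -0.56730393]
carton [([0.5232, 0.0541, 0.0447], 0.69)]
carton_top [([0.5214, 0.2242, 0.0499], 0.56)]
stop [([0.5233, 0.2479, 0.0125], 0.77)]
cradle [([0.5235, 0.0971, 0.0051], 0.94)]
carton [([0.5199, 0.0565, 0.0464], 0.49)]
carton_top []
stop []
cradle [([0.5194, 0.0949, -0.002], 0.61)]
```

View pics/t8.png

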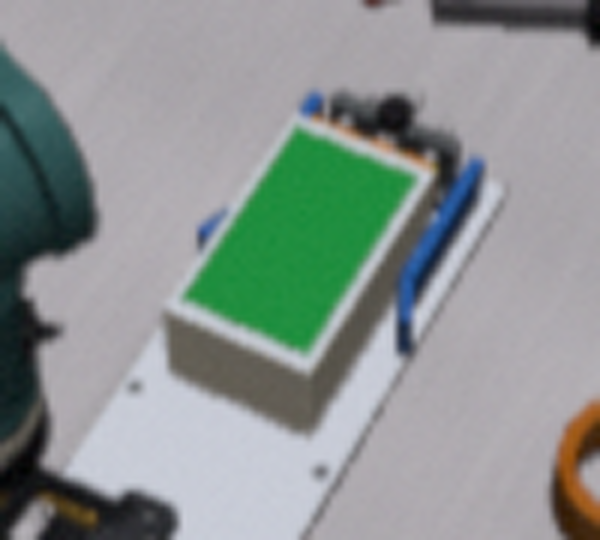

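The carton lies between the rails against the pad, square, with the green side up. Its top is 24 mm before the stop's origin and about 2 mm off centre.

```bash
python3 -c "
from bench import robot
print(robot.close_job())"
```

```text
the job is handed in; nothing more can be done
None
```

The carton was tipped onto the cradle with the green panel up, slid between the rails, pressed on the pad, left there and handed in at about 20 s. No verdict is reported, so this rests on my own checks.

- **Press:** the wrist read 12 to 13 N for more than 1.2 s. About 3 to 4.5 N of that was sliding friction, so I estimate 9 to 10 N on the pad. The pad force itself was not measured directly.
- **Final position:** the last scene view puts the carton's top end 24 mm before the stop's origin, about 2 mm off centre and at 0.050 m height. The lean from the lane is about 0.01 to 0.02 rad, well under the 0.07 limit.
- **Robot:** the arm is retracted clear of everything, with the wrist force back to about zero.
- **Bystanders:** none were approached, and none moved in the pictures I viewed. I did not re-measure their positions at the end.
- **Missing check:** in the last side view the networks did not report `carton_top` or `stop`, so the final top-end numbers come from the scene camera only.

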